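# Hook the missing shelf bracket into its slotted post and lay the board

## Robot

A 7-joint arm with a two-finger parallel gripper is mounted at the origin on a cart in front of the work surface, level with it; the furniture and walls round the work are solid. World frame = base frame: x ahead of the robot, y to its left, z up, the work surface at z = 0. Lengths are in m, angles in rad, forces in N, time in s.
With the tool pointing down it reaches from about 0.425 to 0.825 m from the base axis. Payload 3.6 kg.
Tool frame: the origin (TCP) lies midway between the tips of the shut fingers; the grasp point (between the pads) lies 19 mm behind it; z points along the fingers, y is the line along which they close (so a half turn about z gives the same grasp; the last joint's range is limited). The gripper opens to 85 mm and grips with 20 to 120 N. Pads are 22 mm wide; open, the fingers measure 114 mm over their backs; the gripper's body (76 mm by 85 mm) begins 54 mm behind the grasp point. The pads swing forward as they close: fully open they stand 13 mm farther back than shut.
Start: joints at [-1.198, 0.615, -0.013, 1.423, 0.008, 1.103, -0.04], TCP at [0.253, 0.599, 0.231] pointing down, gripper open.
Joint ranges: [-3.12, 3.12], [-0.3, 2.06], [-1.34, 1.32], [0.26, 2.42], [-1.36, 4.5], [0.01, 1.98], [-2.84, 2.84]. Speed limits (rad/s): [2.79, 2.79, 3.14, 3.14, 3.14, 3.14, 3.14].

## Interface

Orientations are given as a rotation vector (axis times angle).
In Python, from cell import r gives the robot as it stands.
- The arm moves only by the tool jog_arm, never from a script. Its argument "commands" is a list of rows, each a list of 6 numbers: the shift along the tool's x, y, z in m, then the turn, a rotation vector about the tool's x, y, z in degrees. In form: [[x, y, z, ax, ay, az], ...]. A call has 1 to 10 rows; each row is the pose to reach, as a shift and turn from the pose commanded when the call began, along the tool's axes at that moment; what a row does not reach only later rows make up. A row lasts 1/10 s, in which the tool goes at most 50 mm and 8.59 degrees, less where a joint would pass 70% of its speed; a pose out of reach is approached as far as the arm can. A call with a gripper value outside its range is refused whole. "fingers" is the closure, from -1 (fully open) to 1 (shut), so that 0 is half open, set as the call begins (left out, the last holds). The fingers move at their own pace and stop on an object; "force" is the grip in N (left out, the last holds). Time passes only in rows, so rows that repeat a pose let the fingers close. It gives the time, the measured TCP pose, the force, the opening and the grip force at its end, in the units of the state.
- r.state(): the state, without advancing time (a new reading comes with each control period).
- r.snapshot(name): name is "side" or "top" or "wrist"; returns the picture (480x640x3 uint8, blue, green, red); there is no depth.
- r.camera_info(name): a dict with "fov_y" (degrees; the focal length in pixels is half the picture's height over the tangent of half this angle, whatever the lens; pixels are square), "cx", "cy" (the principal point, pixels), "world_from_camera" (4x4, takes a point from camera to world coordinates). Camera axes: x right, y down, z forward; pixel columns grow to the right and rows downward; lengths in m; the calibration is good to about 2 mm. A picture is of the moment at which its call begins: read the wrist's pose just before it. camera_info takes no time and is no camera call; for the wrist camera it gives the pose at the moment of the call.
- r.sign_off(): hands the job in; it is judged then, once.
Trained networks look in the newest picture that a camera, given by its name, has taken for a name from the list of things; names that differ only in an ending like _2 or _b are one class to them, and where a whole thing is asked for, a point or a joint stands for the part that bears it (a point fixed in the world has none). Each returns a list of dicts, best first, with "conf" (0 to 1); they miss things now and then, are a little off and sometimes report something else, mostly with a low value. They report only what shows in the picture. A call takes as long as a camera call.
- r.find_in(camera, query): "extent" ([left, top, right, bottom] in pixels, round what is visible of it).
- r.outline_of(camera, query): "pixels" (480x640 bool, what is visible of it) and "extent" ([left, top, right, bottom] in pixels, round what is visible of it).
- r.landmark_of(camera, query): "uv" ([column, row] in pixels: a listed point, or the origin of a listed thing).
The state is a dict: "clock": time; "joints": joint angles; "joint_vel": joint speeds; "joint_torque": joint torques, N m; "position": TCP position; "ee_rot": TCP orientation; "force": force on the tool from outside, world axes, zero at the start; "ft_torque": the same for the moment, N m; "gripper_width": finger opening in m; "grasp_force": force on a finger pad.
Only numpy, scipy, OpenCV 4.12 (cv2) and the standard library are available. Lean on these libraries where they do the work, as an engineer would, in place of code of your own. Each camera call takes 0.05 s, during which the arm holds its last target. There are 200 camera calls.

## Task

The little slotted rack on the bench lacks one of its two shelf brackets. Hook the loose steel bracket into the empty post, level with the other bracket: press both hook tabs into the upper two of the three slots, then push it down until it is fully home. Then lay the plywood board flat across the two brackets, centred between the posts and parallel to the rack, behind the brackets' upturned front lips; set things down rather than dropping them, and leave the other tools where they are.

Things in the scene. Friction and masses are not known exactly. Their poses are not given: they have to be found in the camera images.
- rack_mid (a point): Point of the fixed rack midway between its two posts, in the plane of their front faces, on top of the wooden base (12 mm thick, 105 x 220 mm, reaching 20 mm in front of the faces). x points level into the rack (the brackets project to -x), y left along the row, z up. Posts stand at y = +65 and -65 mm; which is the empty one varies.
- empty_post: Grey slotted steel post without bracket, fixed; 40 mm wide, 157 mm tall. Origin: foot of its front face, on top of the base; x level into the post through the slots, y left, z up. Fully home, the bracket's underside is 75 mm above this origin, its top edge at 119 mm, and its back plate lies against the front face.
- upper_slot (a point): Centre of the uppermost of three equal slots in the empty post's front face, 133 mm above its origin; axes as the post. Slots are 16 mm wide, 26 mm high, 32 mm apart centre to centre, in a 4 mm sheet, hollow behind. Pressed in with the bracket's underside 89 mm above the post's origin, the tabs have 4 mm free above and below, 3 mm each side; then it goes 14 mm down.
- full_post: The other post, same size and axes, which already carries an identical bracket, fully home in its upper two slots (fixed, projecting 124 mm to -x): the board goes on this bracket and the loose one.
- bracket_grip (a point): Loose steel shelf bracket, 0.25 to 0.5 kg, standing on its flange. Point in its upright web (14 mm thick, gripped from above), 34 mm above the underside, 10 mm under the web's top edge, 60 mm before the back plate's back face. x along the bracket to the hooks, y left, z up. Flange 44 mm wide, 5 thick; back plate 44 wide, 60 high, 6 thick; front lip 54 high, its front at x = -64 mm.
- bracket_tab (a point): Centre of the bracket's upper hook tab (44 mm above its underside, 5.75 mm behind the back plate); axes as bracket_grip. Two tabs, 10 mm wide, stand 11.5 mm out of the back plate, each a neck 8 mm high whose far end hangs 10 mm lower (5.5 mm gap to the back plate). They span 3 to 21 and 35 to 53 mm above the underside. Home, the necks sit on the slots' lower edges and hold the bracket.
- board_center (a point): Centre of a loose plywood board, 60 x 200 x 15 mm, 0.14 to 0.28 kg, lying flat on the bench. x across its 60 mm width, y along its 200 mm length, z up. The brackets offer 112 mm of web edge between back plate and front lip. Laid on them, its centre is 126.5 mm above rack_mid.
- block_plane: Bystander, not to be disturbed: a block plane, black and steel with a light wooden knob, 52x162x56 mm; origin at the middle of its underside.
- wax_block: Bystander, not to be disturbed: a pale block of wax, 40x72x22 mm; origin at the middle of its underside.
- dowel_bundle: Bystander, not to be disturbed: a flat bundle of dowels with a dark band, 32x140x11 mm; origin at the middle of its underside.
- tape_measure: Bystander, not to be disturbed: a pocket tape measure, 42x97x66 mm; origin at the middle of its underside.
- hex_key_set: Bystander, not to be disturbed: a folding hex key set, 28x98x23 mm; origin at the middle of its underside.
- screw_box_small: Bystander, not to be disturbed: a small carton of screws, 48x70x32 mm; origin at the middle of its underside.

How it is judged:
By the outcome, as a careful person would: the job done as asked, in the order asked, and still so for the second after the job is handed in, with the robot touching nothing.
It also fails if it takes over 70 s, if anything falls off the work surface, if the arm or the gripper's body presses on something with over 40 N, if the wrist force passes 120 N, or if a joint passes its speed limit or range.

## Working session

There is one attempt and no reset: what is moved stays moved. The work goes in short steps, Python scripts to look and compute and a tool call to move; the robot and the scene stay as the last step left them, time stands still between calls to the robot, and variables do not carry over. Pictures are saved under pics/ and viewed, at most 10 in all, crops included, and the job is handed in when it is done.

Besides the shell and the picture viewer there is one more tool, called after "Request:" as a command line: name --pt "numbers of a row" for each row, then --argument value for the rest. jog_arm: Moves the arm, as the interface text tells. Its arguments: {"type":"object","properties":{"commands":{"type":"array"},"fingers":{"type":"number"},"force":{"type":"number"}},"required":["commands"]}

```bash
mkdir -p pics; ls; cat > h.py <<'E'
import numpy as np, cv2
from scipy.spatial.transform import Rotation as R
from cell import r
def ray(cam,uv,info=None):
    i=info or r.camera_info(cam); T=np.array(i["world_from_camera"]); f=240/np.tan(np.radians(i["fov_y"])/2)
    d=T[:3,:3]@np.array([(uv[0]-i["cx"])/f,(uv[1]-i["cy"])/f,1]); return T[:3,3],d/np.linalg.norm(d)
def atz(cam,uv,z,info=None):
    o,d=ray(cam,uv,info); return o+d*(z-o[2])/d[2]
def tri(*rays):
    A=0;b=0
    for o,d in rays:
        P=np.eye(3)-np.outer(d,d); A=A+P; b=b+P@o
    p=np.linalg.solve(A,b); return p,[round(1000*float(np.linalg.norm(np.cross(p-o,d))),1) for o,d in rays]
def proj(cam,p,info=None):
    i=info or r.camera_info(cam); T=np.array(i["world_from_camera"]); f=240/np.tan(np.radians(i["fov_y"])/2)
    c=T[:3,:3].T@(np.asarray(p)-T[:3,3]); return np.array([i["cx"]+f*c[0]/c[2],i["cy"]+f*c[1]/c[2]])
E
python3 - <<'E'
from h import *
np.set_printoptions(precision=4,suppress=True)
for c in("side","top"):
    cv2.imwrite(f"pics/{c}0.png",r.snapshot(c)); i=r.camera_info(c); print(c,i["fov_y"],np.array(i["world_from_camera"]))
pts=["rack_mid","empty_post","upper_slot","full_post","bracket_grip","bracket_tab","board_center"]
for q in pts:
    L=[r.landmark_of(c,q) for c in("side","top")]
    print(q,[[(np.round(x["uv"],1).tolist(),round(x["conf"],2)) for x in l[:2]] for l in L])
    if L[0] and L[1]: print(tri(ray("side",L[0][0]["uv"]),ray("top",L[1][0]["uv"])))
print(r.state())
E
```

```text
pics
side 47.08680877317708 [[-0.9995 -0.007   0.0297  0.5164]
 [-0.0289  0.525  -0.8506  1.2946]
 [-0.0097 -0.8511 -0.525   0.8075]
 [ 0.      0.      0.      1.    ]]
top 46.35273333921189 [[ 0.0158 -0.9945  0.1037  0.3783]
 [-0.9999 -0.0154  0.0051  0.1496]
 [-0.0035 -0.1037 -0.9946  1.5363]
 [ 0.      0.      0.      1.    ]]
rack_mid [[([286.9, 256.8], 0.88)], [([356.8, 197.8], 0.83), ([326.7, 284.1], 0.39)]]
(array([0.6509, 0.0879, 0.0166]), [1.5, 1.5])
empty_post [[([284.9, 269.9], 0.64)], [([331.5, 200.7], 0.61)]]
(array([0.6454, 0.1572, 0.0219]), [6.0, 6.0])
upper_slot [[([284.3, 227.7], 0.81)], [([333.6, 190.9], 0.66)]]
(array([0.6458, 0.1517, 0.1419]), [2.1, 2.1])
full_post [[([289.2, 243.9], 0.76)], [([379.7, 198.2], 0.65)]]
(array([0.6502, 0.0251, 0.0175]), [1.2, 1.2])
bracket_grip [[([349.5, 188.6], 0.98), ([287.3, 272.2], 0.61)], [([480.8, 265.3], 0.68), ([480.8, 237.5], 0.22)]]
(array([ 0.4758, -0.2409,  0.0539]), [8.9, 8.9])
bracket_tab [[([330.6, 187.2], 0.57)], [([479.2, 236.4], 0.68), ([359.5, 196.7], 0.64)]]
(array([ 0.5428, -0.2347,  0.0623]), [0.1, 0.1])
board_center [[([358.3, 332.5], 0.74)], [([254.6, 259.6], 0.89)]]
(array([0.4741, 0.3658, 0.0016]), [1.9, 1.9])
{'clock': 0.8, 'joints': array([-1.1975,  0.6148, -0.0126,  1.4234,  0.0081,  1.1034, -0.0404]), 'joint_vel': array([ 0.    ,  0.0001,  0.001 , -0.0005, -0.0013,  0.0014,  0.0007]), 'joint_torque': array([  0.0002, -46.9043,   0.2596, -17.1329,   0.0102,   0.0017,
         0.    ]), 'position': array([0.253 , 0.5987, 0.2313]), 'ee_rot': array([-0.6237, -3.079 , -0.    ]), 'force': array([-0.0364, -0.5455,  0.0268]), 'ft_torque': array([-0.0075, -0.0082,  0.0028]), 'grasp_force': 0.0, 'gripper_width': 0.08534419058578532}
```

View pictures.

View pics/side0.png

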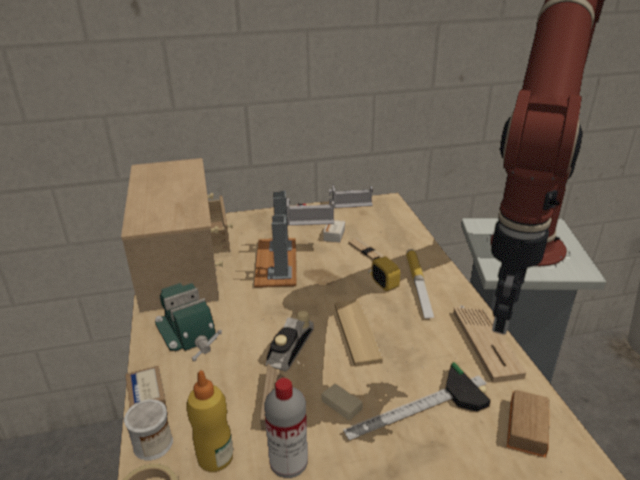

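View pics/top0.png

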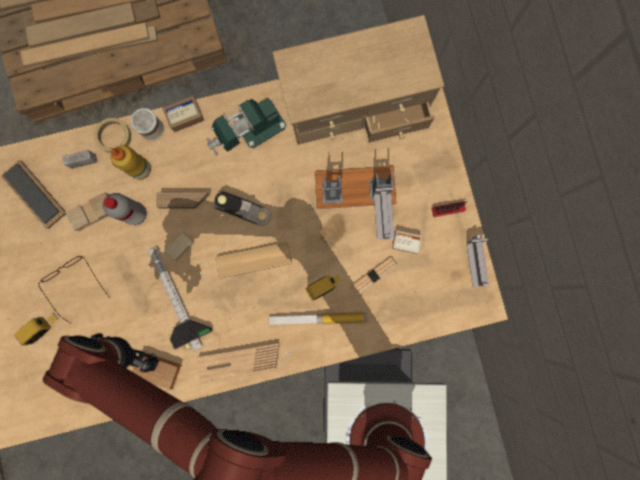

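```bash
cat >> h.py <<'E'
def go(pos,ydir,st=None,tilt=None):
    """world TCP target, tool y heading in deg (tool pointing down) -> jog row"""
    st=st or r.state(); C=R.from_rotvec(st["ee_rot"]); a=np.radians(ydir)
    y=np.array([np.cos(a),np.sin(a),0]); z=np.array([0,0,-1.]); G=R.from_matrix(np.c_[np.cross(y,z),y,z])
    if tilt is not None: G=R.from_rotvec(tilt)*G
    row=np.r_[C.inv().apply(np.asarray(pos)-st["position"]),np.degrees((C.inv()*G).as_rotvec())]
    print("row",np.round(row,4).tolist()); return row
E
python3 - <<'E'
from h import *
i=r.camera_info("wrist"); T=np.array(i["world_from_camera"]); s=r.state(); C=R.from_rotvec(s["ee_rot"]).as_matrix()
print(i["fov_y"],i["cx"],i["cy"],"\n",(C.T@T[:3,:3]).round(3),(C.T@(T[:3,3]-s["position"])).round(4))
go([0.44,0.30,0.30],67-80); go([0.46,-0.24,0.26],-85)
for q in ["board_center","bracket_grip","screw_box_small","hex_key_set","tape_measure"]:
    for c in("top","side"): print(q,c,[(np.round(d["extent"]).tolist(),round(d["conf"],2)) for d in r.find_in(c,q)[:2]])
E
```

```text
63.780364702573884 318.40171312387344 235.5552023744293 
 [[-0.001 -0.946 -0.324]
 [ 1.    -0.    -0.001]
 [ 0.001 -0.324  0.946]] [ 0.083   0.0003 -0.1437]
row [-0.2885, -0.2024, -0.0687, -0.002, -0.003, 80.0962]
row [-0.5171, -0.692, -0.0287, -0.0043, -0.0015, 152.0962]
board_center top [([217.0, 245.0, 288.0, 278.0], 0.85)]
board_center side [([335.0, 302.0, 384.0, 368.0], 0.7)]
bracket_grip top [([468.0, 238.0, 487.0, 287.0], 0.61)]
bracket_grip side [([330.0, 186.0, 372.0, 209.0], 0.57)]
screw_box_small top [([392.0, 231.0, 419.0, 250.0], 0.91)]
screw_box_small side [([321.0, 220.0, 344.0, 244.0], 0.8)]
hex_key_set top [([430.0, 199.0, 462.0, 217.0], 0.7)]
hex_key_set side []
tape_measure top [([307.0, 272.0, 340.0, 300.0], 0.72)]
tape_measure side [([372.0, 255.0, 399.0, 292.0], 0.68), ([319.0, 220.0, 344.0, 242.0], 0.35)]
```

Request:
jog_arm --pt "-0.29 -0.2 -0.07 0 0 -14" --pt "-0.29 -0.2 -0.07 0 0 -14" --pt "-0.29 -0.2 -0.07 0 0 -14" --pt "-0.29 -0.2 -0.07 0 0 -14" --pt "-0.29 -0.2 -0.07 0 0 -14" --pt "-0.29 -0.2 -0.07 0 0 -14" --pt "-0.29 -0.2 -0.07 0 0 -14" --pt "-0.29 -0.2 -0.07 0 0 -14" --pt "-0.29 -0.2 -0.07 0 0 -14" --pt "-0.29 -0.2 -0.07 0 0 -14" --fingers -1

```text
clock: 2.3
position: [0.4412, 0.303, 0.3011]
ee_rot: [-0.241, -3.131, -0.002]
force: [-0.4, 1.3, 0.1]
gripper_width: 0.0853
grasp_force: 0.0
```

```bash
python3 - <<'E'
from h import *
s=r.state(); print(s["position"],s["joints"].round(2),s["clock"])
go([0.46,-0.24,0.26],95)
r.snapshot("wrist"); print(r.landmark_of("wrist","board_center"))
E
```

```text
[0.441207   0.3030243  0.30113294] [-0.61  0.37 -0.04  1.65  0.01  1.12  0.76] 2.3
row [-0.1017, -0.5338, 0.0405, 0.0604, -0.0686, -13.7994]
[{'uv': [377.9, 203.5], 'conf': 0.82}, {'uv': [138.3, 366.2], 'conf': 0.73}]
```

Request:
jog_arm --pt "-0.1 -0.534 0.02 0 0 -14" --pt "-0.1 -0.534 0.02 0 0 -14" --pt "-0.1 -0.534 0.02 0 0 -14" --pt "-0.1 -0.534 0.02 0 0 -14" --pt "-0.1 -0.534 0.02 0 0 -14" --pt "-0.1 -0.534 0.02 0 0 -14" --pt "-0.1 -0.534 0.02 0 0 -14" --pt "-0.1 -0.534 0.02 0 0 -14" --pt "-0.1 -0.534 0.02 0 0 -14" --pt "-0.1 -0.534 0.02 0 0 -14"

```text
clock: 3.4
position: [0.4578, -0.1971, 0.2827]
ee_rot: [-0.146, 3.138, 0.001]
force: [1.6, -1.1, 0.3]
gripper_width: 0.0855
grasp_force: 0.0
```

Request:
jog_arm --pt "0 0 0 0 0 0" --pt "0 0 0 0 0 0" --pt "0 0 0 0 0 0" --pt "0 0 0 0 0 0"

```text
clock: 3.8
position: [0.4578, -0.1947, 0.2828]
ee_rot: [0.147, -3.138, -0.002]
force: [-1.2, -0.0, 0.3]
gripper_width: 0.0852
grasp_force: 0.0
```

```bash
python3 - <<'E'
from h import *
s=r.state(); print(s["position"],s["joints"].round(2),s["clock"])
im=r.snapshot("wrist"); cv2.imwrite("pics/w1.png",im)
for q,z in(("bracket_grip",.034),("bracket_tab",.044)):
    for d in r.landmark_of("wrist",q): print(q,d, atz("wrist",d["uv"],z).round(4))
o=r.outline_of("wrist","bracket_grip")
for d in o: print(d["conf"],d["extent"]); 
cv2.imwrite("pics/m1.png",(o[0]["pixels"]*255).astype(np.uint8)) if o else 0
E
```

```text
[ 0.45776355 -0.19465536  0.28284625] [ 0.27  0.33  0.12  1.78 -0.05  1.04  2.07] 3.8
bracket_grip {'uv': [267.5, 204.7], 'conf': 0.68} [ 0.4798 -0.2473  0.034 ]
bracket_tab {'uv': [270.3, 266.0], 'conf': 0.58} [ 0.5447 -0.2404  0.044 ]
0.74 [244.9, 139.4, 295.9, 274.0]
```

View pics/w1.png

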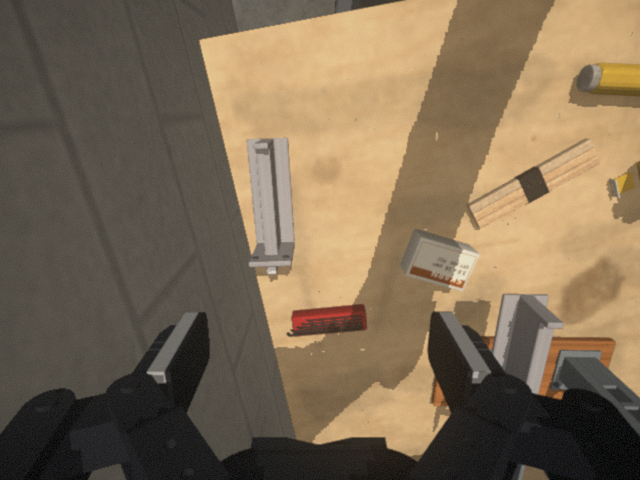

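```bash
python3 - <<'E'
from h import *
go([0.48,-0.245,0.13],96)
E
```

```text
row [-0.0181, -0.0507, 0.1531, 0.008, 0.0119, -0.7898]
```

Request:
jog_arm --pt "-0.018 -0.05 0.03 0 0 -0.8" --pt "-0.018 -0.05 0.06 0 0 -0.8" --pt "-0.018 -0.05 0.09 0 0 -0.8" --pt "-0.018 -0.05 0.12 0 0 -0.8" --pt "-0.018 -0.05 0.153 0 0 -0.8" --pt "-0.018 -0.05 0.153 0 0 -0.8" --pt "-0.018 -0.05 0.153 0 0 -0.8" --pt "-0.018 -0.05 0.153 0 0 -0.8"

```text
clock: 4.8
position: [0.4808, -0.246, 0.1318]
ee_rot: [-0.162, 3.134, -0.003]
force: [-0.5, -0.3, 0.1]
gripper_width: 0.0853
grasp_force: 0.0
```

```bash
python3 - <<'E'
from h import *
s=r.state(); print(s["position"],s["clock"])
im=r.snapshot("wrist"); cv2.imwrite("pics/w2.png",im)
for q,z in(("bracket_grip",.034),("bracket_tab",.044)):
    for d in r.landmark_of("wrist",q): print(q,d, atz("wrist",d["uv"],z).round(4))
E
```

```text
[ 0.48081554 -0.24602395  0.13179719] 4.8
bracket_tab {'uv': [320.4, 326.9], 'conf': 0.9} [ 0.5432 -0.2386  0.044 ]
```

View pics/w2.png

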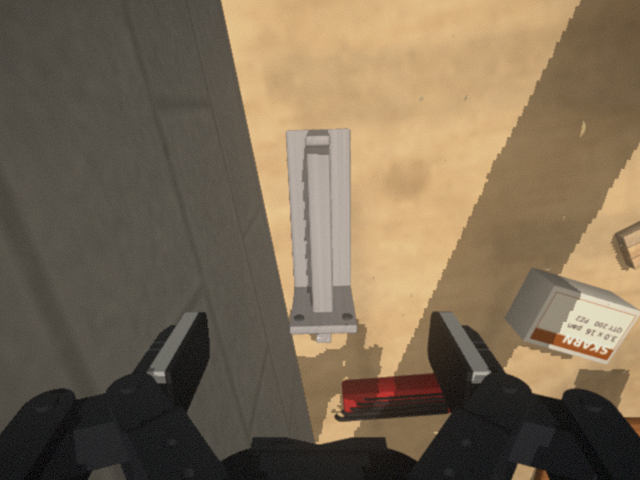

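```bash
python3 - <<'E'
from h import *
a=atz("wrist",(318,147),.044);b=atz("wrist",(320.7,311),.044)
fl=[atz("wrist",p,.005) for p in((287,131),(351,129))]
d=b-a;yaw=np.degrees(np.arctan2(d[1],d[0])); print(a,b,np.linalg.norm(d),yaw,fl,(fl[0]+fl[1])/2)
u=d/np.linalg.norm(d); t=atz("wrist",(320.4,326.9),.044); print("grip from tab",t-65.75e-3*u,"from back",b-.054*u)
g=t-65.75e-3*u
go([g[0],g[1],.015],90+yaw)
E
```

```text
[ 0.42230342 -0.25260408  0.044     ] [ 0.530838   -0.23964654  0.044     ] 0.10930532379089558 6.808105132489558 [array([ 0.41806286, -0.27430678,  0.005     ]), array([ 0.4123258 , -0.23134638,  0.005     ])] [ 0.41519433 -0.25282658  0.005     ]
grip from tab [ 0.47796033 -0.24634995  0.044     ] from back [ 0.47721877 -0.24604794  0.044     ]
row [0.0029, 0.0, 0.1166, -0.104, 0.1663, -0.9063]
```

Request:
jog_arm --pt "0.003 0 0.03 -0.1 0.15 -0.9" --pt "0.003 0 0.06 -0.1 0.15 -0.9" --pt "0.003 0 0.09 -0.1 0.15 -0.9" --pt "0.003 0 0.116 -0.1 0.15 -0.9" --pt "0.003 0 0.116 -0.1 0.15 -0.9" --pt "0.003 0 0.116 -0.1 0.15 -0.9"

```text
clock: 5.55
position: [0.477, -0.2461, 0.0147]
ee_rot: [0.186, -3.134, -0.002]
force: [-0.6, -0.6, -0.4]
gripper_width: 0.0853
grasp_force: 0.0
```

Request:
jog_arm --pt "0 0 0 0 0 0" --pt "0 0 0 0 0 0" --pt "0 0 0 0 0 0" --pt "0 0 0 0 0 0" --pt "0 0 0 0 0 0" --pt "0 0 0 0 0 0" --pt "0 0 0 0 0 0" --pt "0 0 0 0 0 0" --pt "0 0 0 0 0 0" --pt "0 0 0 0 0 0" --fingers 1 --force 80

```text
clock: 6.55
position: [0.4768, -0.2457, 0.0145]
ee_rot: [0.187, -3.134, -0.002]
force: [-0.9, 0.6, 6.0]
gripper_width: 0.0128
grasp_force: 79.3
```

```bash
python3 - <<'E'
from h import *
s=r.state(); print(s["position"],s["gripper_width"],s["grasp_force"],s["clock"])
go([0.49,-0.21,.25],95)
E
```

```text
[ 0.47675125 -0.24574263  0.0145226 ] 0.012789360063919633 79.280104637146 6.55
row [-0.0169, 0.0343, -0.2355, 0.0879, -0.1175, 1.8137]
```

Request:
jog_arm --pt "0 0 -0.03 0 0 0" --pt "0 0 -0.06 0 0 0" --pt "0 0 -0.1 0 0 0" --pt "0 0 -0.14 0 0 0" --pt "0 0 -0.18 0 0 0" --pt "0 0 -0.22 0 0 1" --pt "0 0 -0.26 0 0 2" --pt "0 0 -0.285 0 0 3" --pt "0 0 -0.285 0 0 3" --pt "0 0 -0.285 0 0 3"

```text
clock: 7.55
position: [0.4761, -0.2455, 0.2971]
ee_rot: [0.104, -3.134, -0.005]
force: [-1.4, 0.0, -4.5]
gripper_width: 0.0126
grasp_force: 78.9
```

```bash
python3 - <<'E'
from h import *
s=r.state(); print(s["position"],s["gripper_width"],s["grasp_force"],s["force"],s["clock"])
go([0.47,0.02,.32],92)
go([0.47,0.02,.32],92,tilt=[0,-np.radians(25),0])
E
```

```text
[ 0.47612292 -0.2455484   0.29709932] 0.012615327580981732 78.9039409160614 [-1.36574918  0.03289532 -4.47040095] 7.55
row [-0.0114, 0.2654, -0.0221, 0.189, -0.3388, 1.8118]
row [-0.0114, 0.2654, -0.0221, 1.4538, -25.3077, 1.7447]
```

Request:
jog_arm --pt "0 0.045 0 0 -5 0" --pt "0 0.09 0 0 -10 0" --pt "0 0.13 0 0 -15 0" --pt "-0.01 0.18 -0.02 0 -20 1" --pt "-0.01 0.22 -0.02 0 -25 1.7" --pt "-0.01 0.25 -0.02 0 -25 1.7" --pt "-0.01 0.265 -0.02 0 -25 1.7" --pt "-0.01 0.265 -0.02 0 -25 1.7" --pt "-0.01 0.265 -0.02 0 -25 1.7" --pt "-0.01 0.265 -0.02 0 -25 1.7"

```text
clock: 8.55
position: [0.469, 0.0173, 0.3177]
ee_rot: [-0.045, 2.712, 0.02]
force: [0.0, 0.3, -3.5]
gripper_width: 0.0127
grasp_force: 79.4
```

```bash
python3 - <<'E'
from h import *
s=r.state(); print(s["position"],s["gripper_width"],s["grasp_force"],s["clock"],np.max(np.abs(s["joint_vel"])))
im=r.snapshot("wrist"); cv2.imwrite("pics/w3.png",im)
for q,z in(("rack_mid",.012),("empty_post",.012),("full_post",.012),("upper_slot",.145)):
    for d in r.landmark_of("wrist",q): print(q,d, atz("wrist",d["uv"],z).round(4))
E
```

```text
[0.46895631 0.01728787 0.31769112] 0.01265985305164977 79.37351703643799 8.55 0.013643516590565468
rack_mid {'uv': [364.3, 203.7], 'conf': 0.79} [0.6571 0.087  0.012 ]
empty_post {'uv': [417.0, 196.3], 'conf': 0.63} [0.6432 0.1554 0.012 ]
upper_slot {'uv': [438.7, 275.9], 'conf': 0.9} [0.6486 0.1551 0.145 ]
```

View pics/w3.png

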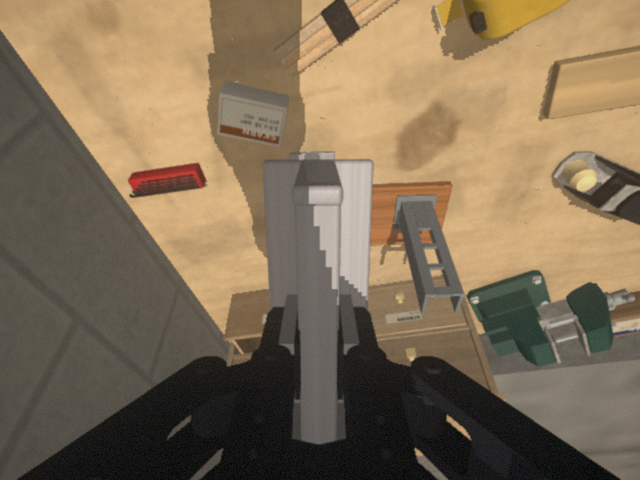

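```bash
python3 - <<'E'
import cv2
im=cv2.imread("pics/w3.png")[172:322,360:480]; cv2.imwrite("pics/w3c.png",cv2.resize(im,None,fx=4,fy=4,interpolation=cv2.INTER_CUBIC))
E
```

```text
(no output)
```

View pics/w3c.png

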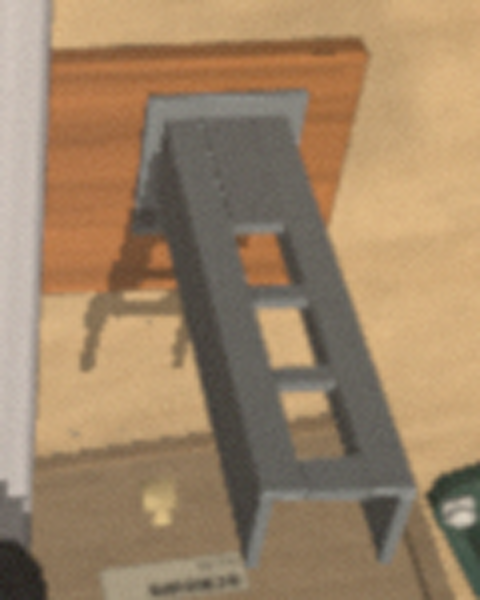

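```bash
cat > fit.py <<'E'
from h import *
from scipy.optimize import least_squares
i=r.camera_info("wrist")
P=[(20,157,264,491),(-20,157,0,0)]
P=[(-20,157,264,491),(20,157,412,489),(-20,2,168,122),(20,2,287,116),(-8,120,275,372),(8,120,333,370),(-8,146,302,463),(8,146,358,455),(-8,88,246,290),(8,88,305,290)]
def w(p):
    x,y,z,a=p; return [np.array([x,y,z])+R.from_euler("z",a).apply([0,q[0]/1e3,q[1]/1e3]) for q in P]
uv=np.array([(360+q[2]/4,172+q[3]/4) for q in P])
f=lambda p:np.ravel([proj("wrist",X,i)-u for X,u in zip(w(p),uv)])
# image right = +y: post y = left(+)
s=least_squares(f,[.648,.155,.012,0],loss="soft_l1"); print(s.x.round(4),np.degrees(s.x[3]),s.cost); print(f(s.x).reshape(-1,2).round(1).tolist())
g=lambda q:f([q[0],q[1],.012,q[2]]); s=least_squares(g,[.648,.155,0],loss="soft_l1"); print(s.x.round(4),np.degrees(s.x[2]),s.cost)
print(proj("side",[s.x[0],s.x[1],.145]),proj("top",[s.x[0],s.x[1],.145]))
E
python3 fit.py
```

```text
[0.6526 0.1572 0.0088 0.062 ] 3.552425653064281 11.572856247873945
[[-0.8, -0.6], [0.6, -0.9], [-0.8, -1.2], [-0.5, -0.4], [0.4, 2.4], [0.3, 2.5], [-1.2, -2.1], [-0.1, -0.4], [1.8, 2.4], [0.7, 2.1]]
[0.649  0.1556 0.046 ] 2.6334785945974195 11.848664880132654
[283.59260399 227.52138075] [332.09409566 188.55363059]
```

```bash
python3 - <<'E'
from h import *
for pr in [((55,50),(360,40)),((47,75),(300,40))][:1]:
    a,b=[atz("wrist",(360+p[0]/4,172+p[1]/4),.012) for p in pr]; d=b-a; print(a,b,np.degrees(np.arctan2(-d[0],d[1])))
for q in("rack_mid","full_post"):
    print(q,[ (d["uv"],d["conf"]) for d in r.landmark_of("wrist",q)])
yaw=np.radians(2.8); u=np.array([np.cos(yaw),np.sin(yaw)]); p=np.array([.649,.1556])
print(p-.106*u)
t=p-.106*u; go([t[0],t[1],.25],92.8); go([t[0],t[1],.1155],92.8)
E
```

```text
[0.62660018 0.09655537 0.012     ] [0.61972818 0.19355919 0.012     ] 4.052208769372452
rack_mid [([364.3, 203.7], 0.79)]
full_post []
[0.54312655 0.15042192]
row [-0.0414, 0.1287, 0.0966, 0.2897, 24.8291, -0.7868]
row [0.0151, 0.1276, 0.2187, 0.2897, 24.8291, -0.7868]
```

Request:
jog_arm --pt "0.0 0.04 0.0 0 6 -0.3" --pt "0.0 0.08 0.0 0 12 -0.6" --pt "-0.01 0.12 0.02 0.2 18 -1" --pt "-0.03 0.128 0.06 0.3 24.8 -1.3" --pt "-0.041 0.128 0.096 0.3 24.8 -1.3" --pt "-0.041 0.128 0.096 0.3 24.8 -1.3" --pt "-0.041 0.128 0.096 0.3 24.8 -1.3" --pt "-0.041 0.128 0.096 0.3 24.8 -1.3"

```text
clock: 9.7
position: [0.5425, 0.1506, 0.2516]
ee_rot: [-0.092, 3.137, -0.002]
force: [-0.3, 0.5, -4.2]
gripper_width: 0.0131
grasp_force: 79.1
```

```bash
python3 - <<'E'
from h import *
s=r.state(); print(s["position"],s["force"],s["clock"])
go([.5431,.1504,.1155],93.3)
im=r.snapshot("wrist"); cv2.imwrite("pics/w4.png",im)
for c in("side","top"):
  r.snapshot(c)
  for q in("bracket_tab","bracket_grip","upper_slot"):
    print(c,q,[(d["uv"],round(d["conf"],2)) for d in r.landmark_of(c,q)])
  p=s["position"]; print("expect grip",proj(c,[p[0]+.001,p[1],p[2]+.0195]),"tab",proj(c,[p[0]+.067,p[1]+.004,p[2]+.0295]))
E
```

```text
[0.54253092 0.15058725 0.25157283] [-0.29021832  0.50214965 -4.16653064] 9.7
row [-0.0002, -0.0001, 0.1361, -0.061, 0.1669, 0.0565]
side bracket_tab [([298.5, 174.2], 0.72)]
side bracket_grip [([326.6, 176.5], 0.78)]
side upper_slot [([285.9, 227.3], 0.93), ([383.0, 283.1], 0.19)]
expect grip [327.36562348 178.8643486 ] tab [298.20201931 175.49525853]
top bracket_tab []
top bracket_grip []
top upper_slot [([335.9, 189.2], 0.5)]
expect grip [333.49209706 223.64332765] tab [332.18163684 194.20661315]
```

View pics/w4.png

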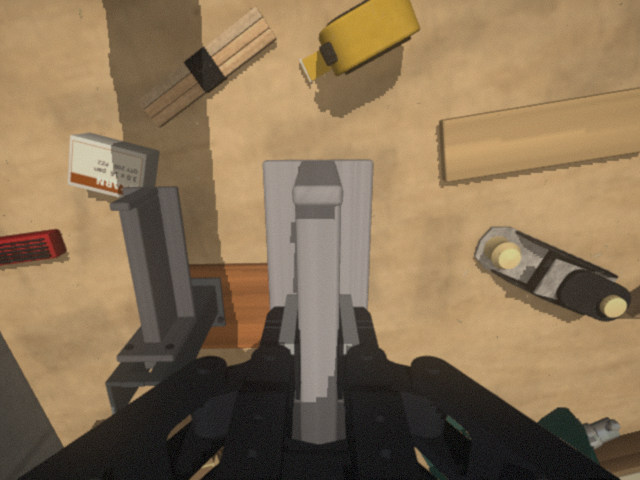

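```bash
python3 - <<'E'
from h import *
for z in(0,.012): 
    a,b=atz("wrist",(192,264),z),atz("wrist",(266,263),z); d=b-a; print(z,a,b,np.degrees(np.arctan2(-d[0],d[1])))
for q,z in(("full_post",.012),("rack_mid",.012),("bracket_grip",.109),("bracket_tab",.131)):
    r.snapshot("wrist"); print(q,[(d["uv"],round(d["conf"],2),atz("wrist",d["uv"],z).round(4)) for d in r.landmark_of("wrist",q)])
im=cv2.imread("pics/w4.png")[170:400,90:270]; cv2.imwrite("pics/w4c.png",cv2.resize(im,None,fx=2.6,fy=2.6,interpolation=cv2.INTER_CUBIC))
E
```

```text
0 [0.63643956 0.01408208 0.        ] [0.63037948 0.09616217 0.        ] 4.222562625786607
0.012 [0.63105326 0.01808495 0.012     ] [0.62517751 0.09766836 0.012     ] 4.222562625786552
full_post [([199.9, 285.7], 0.78, array([0.6563, 0.0256, 0.012 ])), ([120.9, 164.0], 0.61, array([ 0.5274, -0.0468,  0.012 ]))]
rack_mid [([255.9, 284.4], 0.71, array([0.6509, 0.087 , 0.012 ]))]
bracket_grip [([316.9, 345.7], 0.82, array([0.6579, 0.155 , 0.109 ]))]
bracket_tab []
```

View pics/w4c.png

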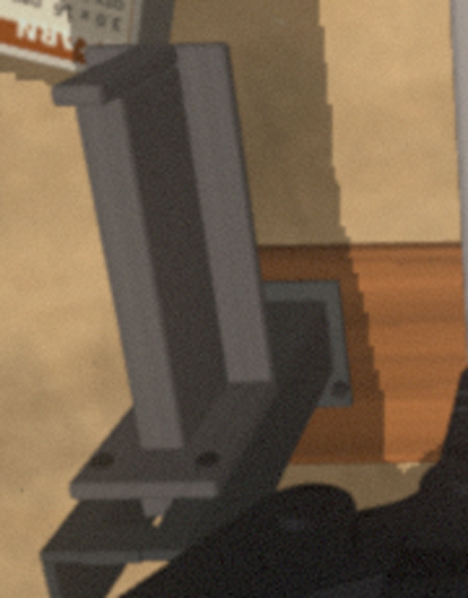

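```bash
python3 - <<'E'
from h import *
f=lambda p,z:atz("wrist",(90+p[0]/2.6,170+p[1]/2.6),z)
a,b=f((73,498),.147),f((217,496),.147); d=b-a; print("back edge",a,b,np.linalg.norm(d),np.degrees(np.arctan2(-d[0],d[1])),(a+b)/2)
c=f((43,553),.169); print("post top left",c)
l=f((100,108),.131);m=f((160,448),.131); d=m-l; print("web",l,m,np.linalg.norm(d),np.degrees(np.arctan2(d[1],d[0])))
E
```

```text
back edge [0.65472825 0.00290458 0.147     ] [0.65147893 0.04524491 0.147     ] 0.04246482699850499 4.388445947912306 [0.65310359 0.02407475 0.147     ]
post top left [0.65590125 0.00543214 0.169     ]
web [0.5396106  0.01497894 0.131     ] [0.64734211 0.02237812 0.131     ] 0.10798531185914247 3.9289975267805386
```

```bash
python3 - <<'E'
from h import *
u=np.array([np.cos(np.radians(3.7)),np.sin(np.radians(3.7))]); p=np.array([.646,.155])
t=p-.106*u; print(t); go([*t,.1155],93.7)
E
```

```text
[0.54022094 0.14815958]
row [0.0024, -0.0017, 0.1349, -0.1198, 0.0301, -0.3572]
```

Request:
jog_arm --pt "0.002 -0.001 0.03 -0.1 0 -0.4" --pt "0.002 -0.002 0.06 -0.1 0 -0.4" --pt "0.002 -0.002 0.09 -0.1 0 -0.4" --pt "0.002 -0.002 0.12 -0.1 0 -0.4" --pt "0.002 -0.002 0.135 -0.1 0 -0.4" --pt "0.002 -0.002 0.135 -0.1 0 -0.4" --pt "0.002 -0.002 0.135 -0.1 0 -0.4" --pt "0.002 -0.002 0.135 -0.1 0 -0.4"

```text
clock: 11.35
position: [0.5419, 0.1483, 0.1169]
ee_rot: [-0.102, 3.136, 0.001]
force: [0.1, -0.2, -3.0]
gripper_width: 0.0127
grasp_force: 79.2
```

```bash
python3 - <<'E'
from h import *
s=r.state(); print(s["position"],s["force"],s["clock"])
im=r.snapshot("side"); cv2.imwrite("pics/s5.png",cv2.resize(im[160:290,240:380],None,fx=4,fy=4,interpolation=cv2.INTER_CUBIC))
u=np.array([np.cos(np.radians(3.7)),np.sin(np.radians(3.7))]); p=np.array([.646,.155])
t=p-.08*u; print(t); go([*t,.1155],93.7)
E
```

```text
[0.54193634 0.14827807 0.11686246] [ 0.12574292 -0.18112766 -2.99796221] 11.35
[0.56616675 0.14983742]
row [-0.0244, 0.0, 0.0015, 0.0268, 0.2227, 0.0384]
```

View pics/s5.png

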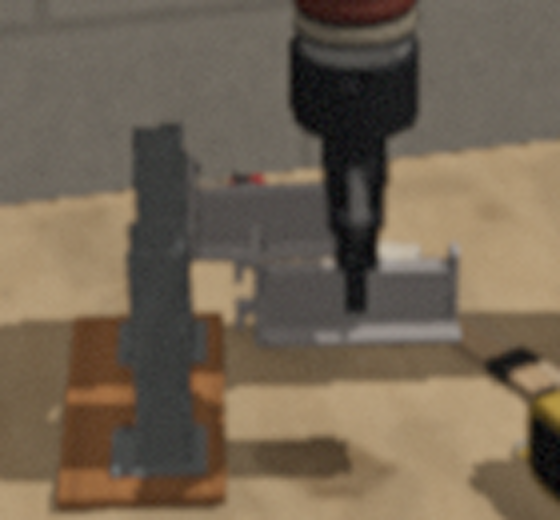

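Request:
jog_arm --pt "-0.008 0 0.001 0 0.2 0" --pt "-0.016 0 0.001 0 0.2 0" --pt "-0.02 0 0.001 0 0.2 0" --pt "-0.024 0 0.001 0 0.2 0" --pt "-0.026 0 0.001 0 0.2 0" --pt "-0.028 0 0.001 0 0.2 0" --pt "-0.03 0 0.001 0 0.2 0" --pt "-0.03 0 0.001 0 0.2 0"

```text
clock: 12.2
position: [0.5708, 0.1498, 0.1145]
ee_rot: [0.102, -3.137, 0.001]
force: [0.2, -0.3, -3.8]
gripper_width: 0.0123
grasp_force: 79.2
```

Request:
jog_arm --pt "-0.001 0 0 0 0 0" --pt "-0.002 0 0 0 0 0" --pt "-0.003 0 0 0 0 0" --pt "-0.004 0 0 0 0 0" --pt "-0.005 0 0 0 0 0" --pt "-0.005 0 0 0 0 0"

```text
clock: 12.8
position: [0.5758, 0.1501, 0.1145]
ee_rot: [0.102, -3.137, 0.001]
force: [-0.9, 0.9, -4.0]
gripper_width: 0.0132
grasp_force: 79.2
```

Request:
jog_arm --pt "-0.001 0 0 0 0 0" --pt "-0.002 0 0 0 0 0" --pt "-0.003 0 0 0 0 0" --pt "-0.004 0 0 0 0 0" --pt "-0.005 0 0 0 0 0" --pt "-0.005 0 0 0 0 0"

```text
clock: 13.4
position: [0.5808, 0.1504, 0.1144]
ee_rot: [0.102, -3.137, 0.001]
force: [0.9, -0.2, -4.0]
gripper_width: 0.0126
grasp_force: 79.2
```

Request:
jog_arm --pt "-0.001 0 0 0 0 0" --pt "-0.002 0 0 0 0 0" --pt "-0.003 0 0 0 0 0" --pt "-0.004 0 0 0 0 0" --pt "-0.004 0 0 0 0 0"

```text
clock: 13.9
position: [0.5822, 0.1505, 0.1141]
ee_rot: [0.103, -3.132, 0.002]
force: [-5.2, -0.6, -1.6]
gripper_width: 0.0128
grasp_force: 79.8
```

```bash
python3 - <<'E'
from h import *
im=r.snapshot("side"); cv2.imwrite("pics/s6.png",cv2.resize(im[190:270,250:350],None,fx=7,fy=7,interpolation=cv2.INTER_CUBIC))
for q in("bracket_tab","bracket_grip","upper_slot"): print(q,[(d["uv"],round(d["conf"],2)) for d in r.landmark_of("side",q)])
E
```

```text
bracket_tab [([283.9, 225.2], 0.86)]
bracket_grip [([310.5, 226.8], 0.61)]
upper_slot [([287.5, 229.6], 0.8)]
```

View pics/s6.png

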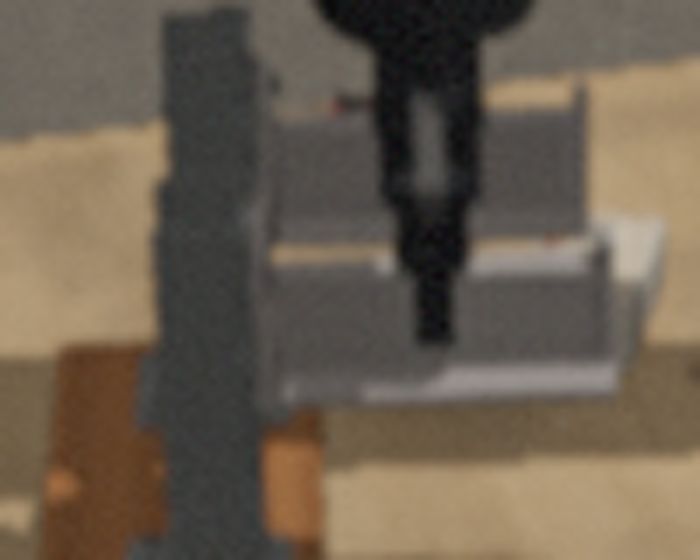

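Request:
jog_arm --pt "0.001 0 0.002 0 0 0" --pt "0.001 0 0.004 0 0 0" --pt "0.001 0 0.006 0 0 0" --pt "0.001 0 0.008 0 0 0" --pt "0.001 0 0.01 0 0 0" --pt "0.001 0 0.01 0 0 0"

```text
clock: 14.7
position: [0.5823, 0.1508, 0.1038]
ee_rot: [0.103, -3.134, 0.001]
force: [-4.9, -0.9, -2.2]
gripper_width: 0.0123
grasp_force: 79.6
```

Request:
jog_arm --pt "0 0 0.001 0 0 0" --pt "0 0 0.002 0 0 0" --pt "0 0 0.003 0 0 0" --pt "0 0 0.004 0 0 0" --pt "0 0 0.004 0 0 0"

```text
clock: 15.2
position: [0.5823, 0.1508, 0.1014]
ee_rot: [0.103, -3.135, 0.001]
force: [-7.5, -0.7, 5.6]
gripper_width: 0.0128
grasp_force: 80.8
```

Request:
jog_arm --pt "0 0 0.001 0 0 0" --pt "0 0 0.002 0 0 0" --pt "0 0 0.003 0 0 0" --pt "0 0 0.004 0 0 0" --pt "0 0 0.004 0 0 0"

```text
clock: 15.7
position: [0.5821, 0.1508, 0.1006]
ee_rot: [0.104, -3.136, 0.001]
force: [-14.9, -2.6, 20.6]
gripper_width: 0.0127
grasp_force: 83.3
```

Request:
jog_arm --pt "0.001 0 -0.002 0 0 0" --pt "0.001 0 -0.004 0 0 0" --pt "0.001 0 -0.005 0 0 0"

```text
clock: 16.0
position: [0.5823, 0.1508, 0.1016]
ee_rot: [0.103, -3.137, 0.0]
force: [-3.8, 0.3, -3.1]
gripper_width: 0.0126
grasp_force: 79.4
```

Request:
jog_arm --pt "0 0 0 0 0 0" --pt "0 0 0 0 0 0" --pt "0 0 0 0 0 0" --pt "0 0 0 0 0 0" --pt "0 0 0 0 0 0" --pt "0 0 0 0 0 0" --pt "0 0 0 0 0 0" --pt "0 0 0 0 0 0" --fingers -0.3

```text
clock: 16.8
position: [0.5826, 0.1506, 0.1015]
ee_rot: [0.103, -3.137, 0.001]
force: [0.7, -0.2, 0.8]
gripper_width: 0.0556
grasp_force: 0.0
```

Request:
jog_arm --pt "0 0 -0.02 0 0 0" --pt "0 0 -0.05 0 0 0" --pt "0 0 -0.1 0 0 0" --pt "0 0 -0.15 0 0 0" --pt "0.04 0.0 -0.19 0 0 0" --pt "0.06 0.0 -0.2 0 0 0" --pt "0.08 0.0 -0.2 0 0 0" --pt "0.08 0 -0.2 0 0 0"

```text
clock: 17.6
position: [0.5011, 0.1457, 0.3029]
ee_rot: [0.105, -3.137, 0.0]
force: [0.6, 0.1, -0.3]
gripper_width: 0.0558
grasp_force: 0.0
```

```bash
python3 - <<'E'
from h import *
s=r.state(); print(s["position"],s["force"],s["clock"],s["gripper_width"])
im=r.snapshot("wrist"); cv2.imwrite("pics/w7.png",im)
r.snapshot("side"); r.snapshot("top")
for q,z in(("board_center",.0075),("block_plane",0),("wax_block",0),("tape_measure",0)):
  for c in("wrist","top"): print(c,q,[(np.round(d["uv"]),round(d["conf"],2),atz(c,d["uv"],z).round(4)) for d in r.landmark_of(c,q)][:2])
E
```

```text
[0.50111886 0.14569468 0.30288718] [ 0.58736063  0.13816961 -0.30736811] 17.6 0.0558252228976571
wrist board_center [(array([517., 173.]), 0.73, array([0.4803, 0.3688, 0.0075]))]
top board_center [(array([254., 262.]), 0.7, array([0.4704, 0.3649, 0.0075]))]
wrist block_plane []
top block_plane [(array([243., 211.]), 0.77, array([0.6107, 0.4018, 0.    ]))]
wrist wax_block []
top wax_block [(array([181., 248.]), 0.6, array([0.5057, 0.5693, 0.    ]))]
wrist tape_measure [(array([345.,  98.]), 0.67, array([0.4122, 0.168 , 0.    ]))]
top tape_measure [(array([326., 284.]), 0.89, array([0.4116, 0.169 , 0.    ])), (array([355., 197.]), 0.57, array([0.6533, 0.0933, 0.    ]))]
```

View pics/w7.png

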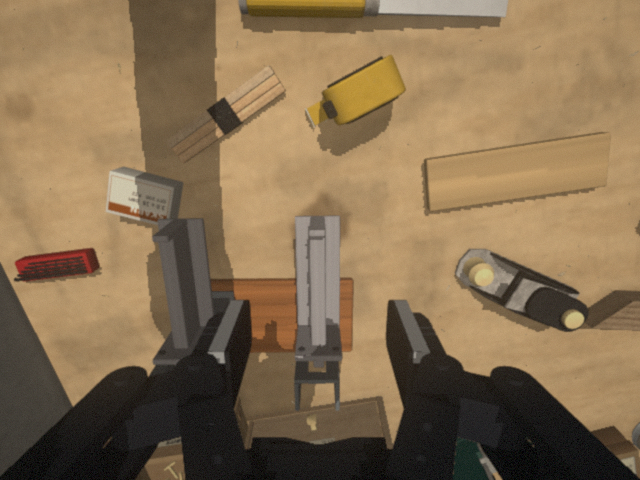

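```bash
python3 - <<'E'
from h import *
f=lambda u,v,z:atz("wrist",(u,v),z)
c=[f(*p,.015) for p in((426,158),(608,133),(608,186),(429,210))]
print(np.round(c,4),np.mean(c,0)); 
e=(c[1]+c[2]-c[0]-c[3])/2; w=(c[3]+c[2]-c[0]-c[1])/2; print("len",np.linalg.norm(e),"wid",np.linalg.norm(w),"yaw",np.degrees(np.arctan2(-e[0],e[1])))
a,b=f(296,361,.147),f(341,361,.147); print("plate back",a,b,(a+b)/2,np.linalg.norm(b-a))
a,b=f(318,236,.131),f(318,345,.131); print("web",a,b,np.linalg.norm(a-b),np.degrees(np.arctan2(*(b-a)[1::-1])))
for d in r.outline_of("wrist","board_center")[:1]:
    m=d["pixels"].astype(np.uint8); k=cv2.minAreaRect(cv2.findContours(m,0,2)[0][0].reshape(-1,1,2)); print(d["conf"],cv2.boxPoints(k).round().tolist())
go([.455,.365,.15],3)
E
```

```text
[[0.4688 0.2614 0.015 ]
 [0.4297 0.4533 0.015 ]
 [0.4865 0.4709 0.015 ]
 [0.5273 0.274  0.015 ]] [0.47808428 0.36490097 0.015     ]
len 0.1984673058099031 wid 0.05961626532327007 yaw 11.624996870091191
plate back [0.64462568 0.13354107 0.147     ] [0.64191532 0.17474126 0.147     ] [0.6432705  0.15414116 0.147     ] 0.04128924242978333
web [0.52784652 0.14621916 0.131     ] [0.63718331 0.15325212 0.131     ] 0.1095627523497682 3.680413682544444
0.59 [[419.0, 158.0], [610.0, 128.0], [619.0, 185.0], [427.0, 214.0]]
row [0.0335, 0.2223, 0.1515, -0.1575, -0.1243, 90.7386]
```

```bash
python3 - <<'E'
from h import *
go([.478,.365,.16],11.6)
E
```

```text
row [0.0106, 0.2208, 0.1414, -0.1449, -0.1331, 82.1386]
```

Request:
jog_arm --pt "0.01 0.05 0.0 0 0 8.5" --pt "0.01 0.1 0.0 0 0 17" --pt "0.01 0.14 0.03 0 0 25.5" --pt "0.01 0.18 0.06 0 0 34" --pt "0.01 0.21 0.09 0 0 42.5" --pt "0.01 0.22 0.12 0 0 51" --pt "0.01 0.22 0.14 0 0 59.5" --pt "0.01 0.22 0.14 0 0 68" --pt "0.01 0.22 0.14 0 0 76.5" --pt "0.01 0.22 0.14 0 0 82" --fingers -0.7

```text
clock: 19.2
position: [0.4784, 0.3646, 0.1612]
ee_rot: [-1.987, -2.431, 0.004]
force: [-0.4, -0.5, -0.3]
gripper_width: 0.0727
grasp_force: 0.0
```

Request:
jog_arm --pt "0 0 0 0 0 0" --pt "0 0 0 0 0 0" --pt "0 0 0 0 0 0"

```text
clock: 19.5
position: [0.4786, 0.3643, 0.1617]
ee_rot: [-1.98, -2.437, 0.003]
force: [0.2, -0.2, 0.2]
gripper_width: 0.0725
grasp_force: 0.0
```

```bash
python3 - <<'E'
from h import *
s=r.state(); print(s["position"],s["joints"].round(2),s["clock"],s["gripper_width"])
cv2.imwrite("pics/w8.png",r.snapshot("wrist"))
print([(d["uv"],d["conf"],atz("wrist",d["uv"],.0075)) for d in r.landmark_of("wrist","board_center")])
for d in r.outline_of("wrist","board_center")[:1]:
    m=d["pixels"].astype(np.uint8); ct=max(cv2.findContours(m,0,2)[0],key=cv2.contourArea); print(d["conf"],d["extent"])
    w=np.array([atz("wrist",p,.015)[:2] for p in ct.reshape(-1,2)],np.float32)*1000; k=cv2.minAreaRect(w); print(k,"\n",cv2.boxPoints(k).round(1).tolist())
go([.478,.365,.05],11.6)
E
```

```text
[0.4785814  0.36428912 0.16168935] [-0.81  0.62  0.2   1.66 -0.15  0.88 -0.34] 19.5 0.07251034121829125
[([317.4, 209.4], 0.91, array([0.47717908, 0.36715399, 0.0075    ]))]
0.8 [273.0, 74.7, 356.5, 329.0]
((476.383544921875, 366.69329833984375), (60.756649017333984, 199.78428649902344), 12.627623558044434) 
 [[424.8999938964844, 457.5], [468.6000061035156, 262.6000061035156], [527.9000244140625, 275.8999938964844], [484.20001220703125, 470.79998779296875]]
row [0.0009, -0.0001, 0.1117, -0.1623, -0.0183, 0.1696]
```

```bash
python3 - <<'E'
from h import *
go([.4767,.3665,.002],12.4)
E
```

```text
row [0.0026, -0.001, 0.1597, -0.1622, -0.0194, -0.6304]
```

Request:
jog_arm --pt "0.0026 -0.001 0.03 -0.16 0 -0.6" --pt "0.0026 -0.001 0.06 -0.16 0 -0.6" --pt "0.0026 -0.001 0.09 -0.16 0 -0.6" --pt "0.0026 -0.001 0.12 -0.16 0 -0.6" --pt "0.0026 -0.001 0.14 -0.16 0 -0.6" --pt "0.0026 -0.001 0.15 -0.16 0 -0.6" --pt "0.0026 -0.001 0.156 -0.16 0 -0.6" --pt "0.0026 -0.001 0.16 -0.16 0 -0.6" --pt "0.0026 -0.001 0.16 -0.16 0 -0.6"

```text
clock: 20.55
position: [0.4769, 0.3668, 0.0021]
ee_rot: [1.97, 2.447, 0.001]
force: [0.2, -0.4, -0.2]
gripper_width: 0.0727
grasp_force: 0.0
```

Request:
jog_arm --pt "0 0 0.002 0 0 0" --pt "0 0 0.003 0 0 0" --pt "0 0 0.004 0 0 0" --pt "0 0 0.005 0 0 0" --pt "0 0 0.005 0 0 0"

```text
clock: 21.05
position: [0.4765, 0.3665, -0.0034]
ee_rot: [-1.97, -2.447, 0.0]
force: [-0.5, 0.3, -0.9]
gripper_width: 0.0723
grasp_force: 0.0
```

Request:
jog_arm --pt "0 0 0 0 0 0" --pt "0 0 0 0 0 0" --pt "0 0 0 0 0 0" --pt "0 0 0 0 0 0" --pt "0 0 0 0 0 0" --pt "0 0 0 0 0 0" --pt "0 0 0 0 0 0" --fingers 1 --force 50

```text
clock: 21.75
position: [0.4769, 0.3668, -0.003]
ee_rot: [1.97, 2.447, 0.001]
force: [-0.3, 0.0, 5.1]
gripper_width: 0.0587
grasp_force: 56.4
```

Request:
jog_arm --pt "0 0 -0.01 0 0 0" --pt "0 0 -0.03 0 0 0" --pt "0 0 -0.05 0 0 0" --pt "0 0 -0.09 0 0 0" --pt "0 0 -0.13 0 0 0" --pt "0 0 -0.17 0 0 0" --pt "0 0 -0.21 0 0 0" --pt "0 0 -0.25 0 0 0" --pt "0 0 -0.25 0 0 0" --pt "0 0 -0.25 0 0 0"

```text
clock: 22.75
position: [0.4761, 0.3663, 0.2469]
ee_rot: [-1.969, -2.447, -0.0]
force: [-0.8, 0.8, -1.2]
gripper_width: 0.0584
grasp_force: 55.7
```

```bash
python3 - <<'E'
from h import *
s=r.state(); print(s["position"],s["force"],s["clock"],s["gripper_width"],s["grasp_force"])
r.snapshot("wrist"); ang=np.radians(3.8)
for d in r.outline_of("wrist","board_center")[:1]:
    m=d["pixels"].astype(np.uint8); ct=max(cv2.findContours(m,0,2)[0],key=cv2.contourArea); print(d["conf"],d["extent"])
    z=s["position"][2]+.0034+.015
    w=np.array([atz("wrist",p,z)[:2] for p in ct.reshape(-1,2)],np.float32)*1000; print(cv2.minAreaRect(w))
full=np.array([.6531,.0241]); emp=np.array([.6433,.1541]); mid=(full+emp)/2; d=emp-full; yaw=np.degrees(np.arctan2(-d[0],d[1])); print(mid,np.linalg.norm(d),yaw)
u=np.array([np.cos(ang),np.sin(ang)]); t=mid-.062*u; print(t)
go([*t,.25],3.9); go([*t,.145],3.9)
E
```

```text
[0.47610999 0.36627905 0.2469042 ] [-0.81820515  0.77588643 -1.23546207] 22.75 0.058439714504705934 55.71109235286713
0.81 [217.9, 45.5, 421.1, 444.6]
((470.4989013671875, 390.3193359375), (58.631927490234375, 149.67440795898438), 12.389470100402832)
[0.6482 0.0891] 0.130368861312815 4.31106627360028
[0.58633631 0.08499102]
row [-0.298, 0.0486, -0.0051, -0.2432, 0.122, 8.4484]
row [-0.2978, 0.049, 0.0999, -0.2432, 0.122, 8.4484]
```

Request:
jog_arm --pt "-0.045 0.008 -0.005 0 0 1.5" --pt "-0.09 0.016 -0.005 0 0 3" --pt "-0.135 0.024 -0.005 0 0 4.5" --pt "-0.18 0.032 -0.005 0 0 6" --pt "-0.22 0.04 -0.005 0 0 7.5" --pt "-0.255 0.045 -0.005 -0.2 0.1 8.4" --pt "-0.28 0.048 -0.005 -0.2 0.1 8.4" --pt "-0.298 0.0486 -0.005 -0.2 0.1 8.4" --pt "-0.298 0.0486 -0.005 -0.2 0.1 8.4" --pt "-0.298 0.0486 -0.005 -0.2 0.1 8.4"

```text
clock: 23.85
position: [0.5868, 0.0866, 0.25]
ee_rot: [-2.142, -2.295, -0.003]
force: [-0.7, 1.3, -1.5]
gripper_width: 0.0587
grasp_force: 55.6
```

```bash
python3 - <<'E'
from h import *
s=r.state(); print(s["position"],s["clock"],s["gripper_width"],s["grasp_force"])
go([.5863,.0850,.145],4.1)
cv2.imwrite("pics/w9.png",r.snapshot("wrist"))
for d in r.outline_of("wrist","board_center")[:1]:
    m=d["pixels"].astype(np.uint8); ct=max(cv2.findContours(m,0,2)[0],key=cv2.contourArea); print(d["conf"],d["extent"])
    z=s["position"][2]+.0032+.015
    w=np.array([atz("wrist",p,z)[:2] for p in ct.reshape(-1,2)],np.float32)*1000; k=cv2.minAreaRect(w); print(k,cv2.boxPoints(k).round(1).tolist())
E
```

```text
[0.58675946 0.08656097 0.2499557 ] 23.85 0.05874340465128064 55.617915987968445
row [-0.0018, -0.0005, 0.105, -0.0166, -0.1673, -0.1609]
0.81 [218.9, 40.7, 419.1, 447.3]
((585.599609375, 111.7542724609375), (60.68936538696289, 153.92044067382812), 4.132673263549805) [[549.7999877929688, 186.3000030517578], [560.9000244140625, 32.79999923706055], [621.4000244140625, 37.20000076293945], [610.2999877929688, 190.6999969482422]]
```

Request:
jog_arm --pt "-0.002 0 0.03 0 -0.16 -0.15" --pt "-0.002 0 0.06 0 -0.16 -0.15" --pt "-0.002 0 0.085 0 -0.16 -0.15" --pt "-0.002 0 0.1 0 -0.16 -0.15" --pt "-0.002 0 0.11 0 -0.16 -0.15" --pt "-0.002 0 0.114 0 -0.16 -0.15" --pt "-0.002 0 0.117 0 -0.16 -0.15" --pt "-0.002 0 0.117 0 -0.16 -0.15"

```text
clock: 24.75
position: [0.5886, 0.0844, 0.135]
ee_rot: [2.138, 2.298, 0.004]
force: [-0.5, 0.3, -1.2]
gripper_width: 0.0584
grasp_force: 55.6
```

Request:
jog_arm --pt "0 0 0.001 0 0 0" --pt "0 0 0.002 0 0 0" --pt "0 0 0.003 0 0 0" --pt "0 0 0.004 0 0 0" --pt "0 0 0.004 0 0 0"

```text
clock: 25.25
position: [0.5882, 0.084, 0.1305]
ee_rot: [2.139, 2.297, 0.003]
force: [0.2, 0.5, -1.9]
gripper_width: 0.0586
grasp_force: 55.6
```

Request:
jog_arm --pt "0 0 0.001 0 0 0" --pt "0 0 0.002 0 0 0" --pt "0 0 0.003 0 0 0" --pt "0 0 0.003 0 0 0" --pt "0 0 0.003 0 0 0"

```text
clock: 25.75
position: [0.5883, 0.0841, 0.1278]
ee_rot: [2.139, 2.297, 0.003]
force: [-0.2, 0.4, 0.5]
gripper_width: 0.0587
grasp_force: 55.9
```

Contact beginning; a little more, then release.

Request:
jog_arm --pt "0 0 0.0005 0 0 0" --pt "0 0 0.001 0 0 0" --pt "0 0 0.001 0 0 0" --pt "0 0 0.001 0 0 0"

```text
clock: 26.15
position: [0.5884, 0.0841, 0.1273]
ee_rot: [2.139, 2.297, 0.004]
force: [-3.4, 0.8, 5.4]
gripper_width: 0.0586
grasp_force: 56.4
```

Request:
jog_arm --pt "0 0 0 0 0 0" --pt "0 0 0 0 0 0" --pt "0 0 0 0 0 0" --pt "0 0 0 0 0 0" --pt "0 0 0 0 0 0" --pt "0 0 0 0 0 0" --fingers -0.75

```text
clock: 26.75
position: [0.5883, 0.0841, 0.1265]
ee_rot: [2.139, 2.297, 0.003]
force: [-0.3, 0.5, -0.2]
gripper_width: 0.0746
grasp_force: 0.0
```

Request:
jog_arm --pt "0 0 -0.01 0 0 0" --pt "0 0 -0.03 0 0 0" --pt "0 0 -0.06 0 0 0" --pt "0 0 -0.1 0 0 0" --pt "0 0 -0.14 0 0 0" --pt "0 0 -0.18 0 0 0" --pt "0 0 -0.22 0 0 0" --pt "0 0 -0.24 0 0 0" --pt "0 0 -0.24 0 0 0" --pt "0 0 -0.24 0 0 0"

```text
clock: 27.75
position: [0.5871, 0.0841, 0.3666]
ee_rot: [2.139, 2.297, 0.003]
force: [-0.8, 0.8, -0.8]
gripper_width: 0.0747
grasp_force: 0.0
```

```bash
python3 - <<'E'
from h import *
s=r.state(); print(s["position"],s["clock"],s["force"])
for c in("wrist","top","side"):
  cv2.imwrite(f"pics/f_{c}.png",r.snapshot(c))
  for d in r.outline_of(c,"board_center")[:1]:
    m=d["pixels"].astype(np.uint8); ct=max(cv2.findContours(m,0,2)[0],key=cv2.contourArea)
    w=np.array([atz(c,p,.146)[:2] for p in ct.reshape(-1,2)],np.float32)*1000; k=cv2.minAreaRect(w); print(c,round(d["conf"],2),d["extent"],k,cv2.boxPoints(k).round(1).tolist())
  print([(d["uv"],d["conf"],atz(c,d["uv"],.1385)) for d in r.landmark_of(c,"board_center")[:1]])
E
```

```text
[0.58709907 0.08410104 0.36664665] 27.75 [-0.76050205  0.75450601 -0.81648222]
wrist 0.85 [287.7, 82.6, 354.2, 289.5] ((587.257080078125, 85.13457489013672), (59.96347427368164, 197.97312927246094), 4.0730299949646) [[550.2999877929688, 181.6999969482422], [564.4000244140625, -15.699999809265137], [624.2000122070312, -11.5], [610.0999755859375, 186.0]]
[([320.6, 192.1], 0.9, array([0.5890451 , 0.08536168, 0.1385    ]))]
top 0.62 [319.8, 202.0, 353.3, 228.0] ((582.767333984375, 145.44720458984375), (64.39216613769531, 87.81607818603516), 5.314009189605713) [[546.5999755859375, 186.1999969482422], [554.7999877929688, 98.69999694824219], [618.9000244140625, 104.69999694824219], [610.7999877929688, 192.10000610351562]]
[([357.0, 214.0], 0.81, array([0.58623301, 0.09188564, 0.1385    ]))]
side 0.94 [297.4, 196.0, 323.4, 243.0] ((588.88623046875, 99.54425811767578), (58.25504684448242, 220.89639282226562), 3.5903005599975586) [[552.9000244140625, 208.0], [566.7000122070312, -12.5], [624.9000244140625, -8.899999618530273], [611.0, 211.60000610351562]]
[([309.7, 216.7], 0.74, array([0.58970906, 0.08975946, 0.1385    ]))]
```

```bash
python3 -c "
from cell import r
print(r.sign_off())"
```

```text
the job is handed in; nothing more can be done
None
```

The job is handed in: the bracket is hooked fully home, and the board lies flat across both brackets, within about 1 mm of centre and parallel to the rack; I viewed 11 pictures, one over the limit of 10.

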